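Line up the sensor housings by size beside the logger

ROBOT

A 7-joint arm with a two-finger parallel gripper is mounted at the origin on the work surface. World frame = base frame: x ahead of the robot, y to its left, z up, the work surface at z = 0. Lengths are in m, angles in rad, forces in N, time in s.
With the tool pointing down it reaches from about 0.425 to 0.925 m from the base axis. Payload 6.8 kg.
Tool frame: the origin (TCP) lies at the very end of the fingers, on their centre line; the grasp point (between the pads) lies 19 mm behind it; z points along the fingers, y is the line along which they close (so a half turn about z gives the same grasp; the last joint's range is limited). The gripper opens to 85 mm and grips with 20 to 120 N. Pads are 22 mm wide; open, the fingers measure 114 mm over their backs; the gripper's body (76 mm by 85 mm) begins 54 mm behind the grasp point. The pads swing forward as they close: fully open they stand 13 mm farther back than shut.
Start: joints at [-1.228, 0.477, 0.022, 1.555, -0.011, 1.109, -0.083], TCP at [0.294, 0.608, 0.231] pointing down, gripper open.
Joint ranges: [-2.96, 2.96], [-0.34, 2.1], [-1.41, 1.46], [0.24, 2.44], [-1.37, 4.51], [0.17, 1.92], [-2.96, 2.96]. Speed limits (rad/s): [2.39, 2.39, 3.14, 3.14, 3.14, 3.14, 3.14].

INTERFACE

Orientations are given as a unit quaternion [w, x, y, z].
In Python, from station import get_obs, read_camera, hand_in gives the robot as it stands.
- The arm moves only by the tool arm_command, never from a script. Its argument "commands" is one flat list of numbers, 7 for each row, row after row: the shift along the tool's x, y, z in m, then the turn, a rotation vector about the tool's x, y, z in degrees, then the opening, from 0 (shut) to 1 (fully open). In form: [tx, ty, tz, rx, ry, rz, fingers, tx, ty, tz, rx, ry, rz, fingers, ...]. A call has 1 to 8 rows; each row is the pose to reach, as a shift and turn from the pose commanded when the call began, along the tool's axes at that moment; what a row does not reach only later rows make up. A row lasts 1/10 s, in which the tool goes at most 50 mm and 8.59 degrees, less where a joint would pass 70% of its speed; a pose out of reach is approached as far as the arm can. A call with a gripper value outside its range is refused whole. The fingers move at their own pace and stop on an object; "force" is the grip in N (left out, the last holds). Time passes only in rows, so rows that repeat a pose let the fingers close. It gives the time, the measured TCP pose, the force, the opening and the grip force at its end, in the units of the state.
- get_obs(): the state, without advancing time (a new reading comes with each control period).
- read_camera(name): name is "scene" or "top" or "wrist"; returns a dict with "img" (420x560x3 uint8, red, green, blue), "camera_matrix" (3x3 intrinsics, pixels), "k1" (the pictures are not rectified: a ray, as slopes to the right and down, at radius r is drawn at 1 + k1 r^2 times it, then the intrinsics apply), "pose" (4x4, takes a point from camera to world coordinates). Camera axes: x right, y down, z forward; pixel columns grow to the right and rows downward; lengths in m; the calibration is good to about 2 mm. A picture is of the moment at which its call begins. There is no depth.
- hand_in(): hands the job in; it is judged then, once.
The state is a dict: "t": time; "q": joint angles; "joint_vel": joint speeds; "joint_torque": joint torques, N m; "eef_pos": TCP position; "tool_rot": TCP orientation; "contact_force": force on the tool from outside, world axes, zero at the start; "torque": the same for the moment, N m; "gripper_width": opening from 0.0 (shut) to 1.0 (fully open); "grasp_force": force on a finger pad.
Only numpy, scipy, OpenCV 4.12 (cv2) and the standard library are available. Lean on these libraries where they do the work, as an engineer would, in place of code of your own. Each camera call takes 0.05 s, during which the arm holds its last target. There are 200 camera calls.

TASK

Line up the four orange sensor housings by size on the row of four pale blue pads, each standing upright, metal disc up, in the middle of its own pad: the smallest on the pad next to the orange logger box with the screen, then growing pad by pad to the largest on the pad next to the black power adapter. Set each one down gently; do not drop them.

Things in the scene. Friction and masses are not known exactly. Their poses are not given: they have to be found in the camera images.
- housing_smallest_center (a point): Centre (half-way up) of the smallest sensor housing: an upright plain orange printed cylinder with a flat metal disc on its top, 30 mm in diameter and 30 mm high, 30 g (give or take a third). Loose, standing on the table at the start; z is its own upward axis.
- housing_second_center (a point): Centre (half-way up) of the second-smallest sensor housing: an upright plain orange printed cylinder with a flat metal disc on its top, 38 mm in diameter and 40 mm high, 55 g (give or take a third). Loose, standing on the table at the start; z is its own upward axis.
- housing_third_center (a point): Centre (half-way up) of the third-smallest sensor housing: an upright plain orange printed cylinder with a flat metal disc on its top, 46 mm in diameter and 50 mm high, 90 g (give or take a third). Loose, standing on the table at the start; z is its own upward axis.
- housing_largest_center (a point): Centre (half-way up) of the largest sensor housing: an upright plain orange printed cylinder with a flat metal disc on its top, 54 mm in diameter and 60 mm high, 130 g (give or take a third). Loose, standing on the table at the start; z is its own upward axis.
- pad_p: One of four alike pale blue round pads, fixed in a row about 92 mm apart in the order p, q, r, s (an end pad); flat disc 68 mm in diameter, 8 mm high, with a thin grey circle on its top. Origin at the centre of its underside, on the table; its y axis runs along the row, from p towards s.
- pad_q: One of four alike pale blue round pads, fixed in a row about 92 mm apart in the order p, q, r, s (next to pad p); flat disc 68 mm in diameter, 8 mm high, with a thin grey circle on its top. Origin at the centre of its underside, on the table; its y axis runs along the row, from p towards s.
- pad_r: One of four alike pale blue round pads, fixed in a row about 92 mm apart in the order p, q, r, s (next to pad s); flat disc 68 mm in diameter, 8 mm high, with a thin grey circle on its top. Origin at the centre of its underside, on the table; its y axis runs along the row, from p towards s.
- pad_s: One of four alike pale blue round pads, fixed in a row about 92 mm apart in the order p, q, r, s (the other end pad); flat disc 68 mm in diameter, 8 mm high, with a thin grey circle on its top. Origin at the centre of its underside, on the table; its y axis runs along the row, from p towards s.
- logger: The data logger, a fixed orange box with a dark screen, 90 x 70 mm and 28 mm high, at one end of the row, either beside pad p or beside pad s (about 97 mm from that pad's centre); a fixed black power adapter of about the same size stands at the other end. Origin at the centre of its underside.

How it is judged:
By the outcome, as a careful person would: the job done as asked, in the order asked, and still so for the second after the job is handed in, with the robot touching nothing.
It also fails if it takes over 109 s, if anything falls off the work surface, if the arm or the gripper's body presses on something with over 40 N, if the wrist force passes 120 N, or if a joint passes its speed limit or range.

## Working session

There is one attempt and no reset: what is moved stays moved. The work goes in short steps, Python scripts to look and compute and a tool call to move; the robot and the scene stay as the last step left them, time stands still between calls to the robot, and variables do not carry over. Pictures are saved under pics/ and viewed, at most 14 in all, crops included, and the job is handed in when it is done.

Besides the shell and the picture viewer there is one more tool, called as name(argument=value, ...), one argument or row to a line, values as JSON. arm_command: Moves the arm, as the interface text tells. Its arguments: {"type":"object","properties":{"commands":{"type":"array","items":{"type":"number"}},"force":{"type":"number"}},"required":["commands"]}

```bash
mkdir -p pics; python3 - <<'E'
from station import *
import cv2
o=get_obs(); print(o['t'],o['eef_pos'],o['tool_rot'],o['gripper_width'])
for n in ['scene','top']:
    c=read_camera(n); cv2.imwrite(f'pics/{n}0.png',c['img'][:,:,::-1]); print(n,c['camera_matrix'],c['k1'],c['pose'])
E
```

```text
0.0 [0.29383076 0.60701827 0.23032968] [-1.35675228e-04  2.23467417e-01  9.74710973e-01 -9.02503494e-04] 0.9965880546068676
scene [[382.00797627   0.         281.86653275]
 [  0.         382.00797627 211.09565705]
 [  0.           0.           1.        ]] 0.012451077907259014 [[-0.55367758  0.70694984 -0.44007165  0.86815666]
 [ 0.83272594  0.46817816 -0.29559552  0.23359005]
 [-0.00293927 -0.53012369 -0.84791523  0.66775786]
 [ 0.          0.          0.          1.        ]]
top [[538.78023985   0.         279.33857956]
 [  0.         538.78023985 206.12136931]
 [  0.           0.           1.        ]] -0.1679041108092758 [[-0.00342497 -0.98598381  0.16680588  0.37365424]
 [-0.99986395  0.00606804  0.01533811  0.00731093]
 [-0.01613532 -0.16673065 -0.98587045  1.05902038]
 [ 0.          0.          0.          1.        ]]
```

View pics/scene0.png

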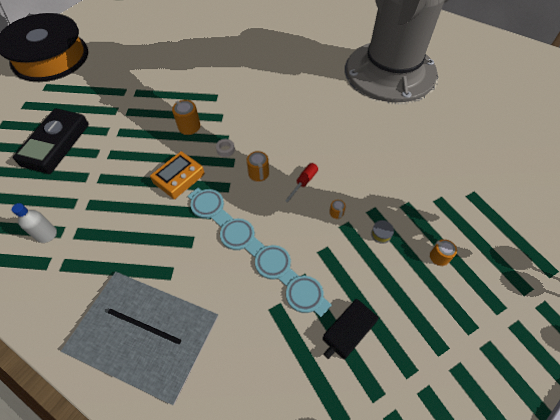

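View pics/top0.png

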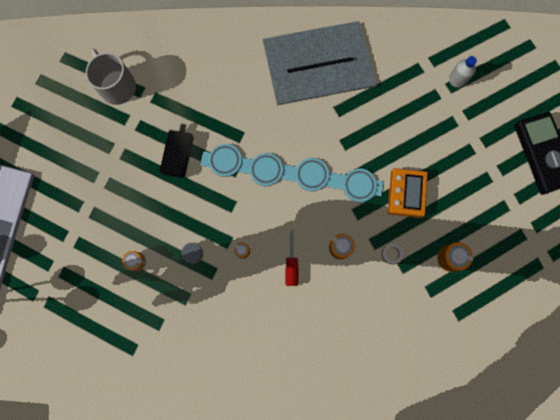

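The scene shows four orange housings. In the top view they are at (242,250) the smallest, (133,261), (342,246) and (457,257) the largest. The pads are at (225,160), (267,170), (312,173) and (360,184), with the logger at (408,192) and the adapter at (177,153). I'll zoom in for measuring.

```bash
cat > h.py <<'E'
from station import *
import cv2, numpy as np
def ray(c,px,z):
    K=c['camera_matrix']; s=[(px[0]-K[0,2])/K[0,0],(px[1]-K[1,2])/K[1,1]]
    u=np.array(s)
    for _ in range(20): u=np.array(s)/(1+c['k1']*(u@u))
    d=c['pose'][:3,:3]@[u[0],u[1],1]; o=c['pose'][:3,3]
    return o+d*(z-o[2])/d[2]
def proj(c,p):
    P=np.linalg.inv(c['pose'])@np.append(p,1); u=P[:2]/P[2]; u=u*(1+c['k1']*(u@u))
    K=c['camera_matrix']; return [K[0,0]*u[0]+K[0,2],K[1,1]*u[1]+K[1,2]]
def blobs(c,lo,hi,amin=60,k=1):
    hsv=cv2.cvtColor(c['img'],cv2.COLOR_RGB2HSV)
    m=cv2.inRange(hsv,np.array(lo),np.array(hi))
    if k>1: m=cv2.morphologyEx(m,cv2.MORPH_OPEN,np.ones((k,k)))
    cs,_=cv2.findContours(m,cv2.RETR_EXTERNAL,cv2.CHAIN_APPROX_NONE)
    return [x for x in cs if cv2.contourArea(x)>amin]
E
python3 - <<'E'
from h import *
c=read_camera('top')
for n,b in [('o',blobs(c,(5,150,60),(20,255,255))),('b',blobs(c,(85,50,60),(105,255,255),60,11))]:
    for x in b:
        print(n,cv2.boundingRect(x),cv2.contourArea(x))
big=[cv2.resize(c['img'][v-30:v+30,u-35:u+35],None,fx=5,fy=5,interpolation=cv2.INTER_CUBIC) for u,v in [(242,250),(133,261),(342,246),(457,257)]]
cv2.imwrite('pics/z.png',np.vstack([np.hstack(big[:2]),np.hstack(big[2:])])[:,:,::-1])
E
```

```text
o (441, 242, 32, 30) 166.0
o (329, 234, 26, 25) 110.0
o (388, 168, 40, 50) 1623.5
b (325, 174, 21, 14) 248.5
b (348, 173, 34, 24) 603.5
b (280, 166, 19, 14) 225.0
b (301, 163, 23, 23) 461.0
b (238, 159, 14, 13) 154.0
b (254, 158, 24, 23) 454.0
b (213, 148, 24, 23) 448.5
```

View pics/z.png

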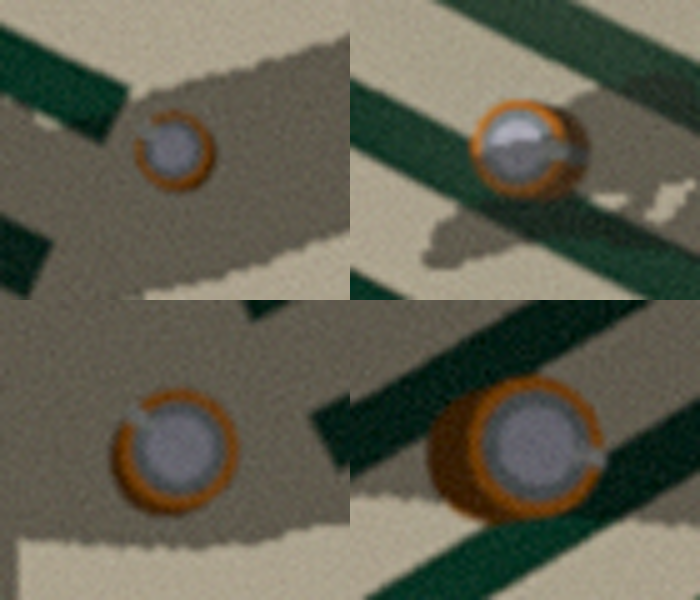

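The zoom gives the disc centres: smallest (242.0,250.0), second (131.7,260.6), third (342.8,245.4), largest (459.1,256.5). Next I'll measure the pads the same way.

```bash
python3 - <<'E'
from h import *
c=read_camera('top')
for n,p,z in [('S',(242,250),.03),('2',(131.7,260.6),.04),('3',(342.8,245.4),.05),('L',(459.1,256.5),.06),('ring',(391,255),.0),('grey',(192,254),.02),('driver',(292,272),.01)]: print(n,ray(c,p,z).round(4))
G=cv2.resize(c['img'][140:210,200:390],None,fx=4,fy=4,interpolation=cv2.INTER_CUBIC)
g=cv2.medianBlur(cv2.cvtColor(G,cv2.COLOR_RGB2GRAY),5)
cc=cv2.HoughCircles(g,cv2.HOUGH_GRADIENT,1.5,100,param1=80,param2=20,minRadius=44,maxRadius=74)[0]
for x,y,r in sorted(cc.tolist()):
    p=ray(c,((x+.5)/4-.5+200,(y+.5)/4-.5+140),.008); print('pad',p.round(4),r)
    cv2.circle(G,(int(x),int(y)),int(r),(255,0,0),1); cv2.circle(G,(int(x),int(y)),2,(255,0,0),-1)
cv2.imwrite('pics/p.png',G[:,:,::-1])
E
```

```text
S [0.4629 0.0952 0.03  ]
2 [0.4416 0.3074 0.04  ]
3 [ 0.4688 -0.096   0.05  ]
L [ 0.4445 -0.3149  0.06  ]
ring [ 0.4536 -0.1963  0.    ]
grey [0.4561 0.1935 0.02  ]
driver [ 0.4214 -0.0005  0.01  ]
pad [0.6487 0.1346 0.008 ] 56.599998474121094
pad [0.5966 0.094  0.008 ] 73.0999984741211
pad [0.6254 0.0505 0.008 ] 51.650001525878906
pad [ 0.66   -0.0069  0.008 ] 53.0
pad [ 0.6163 -0.0417  0.008 ] 55.849998474121094
pad [ 0.5681 -0.0798  0.008 ] 68.0
pad [ 0.6408 -0.0979  0.008 ] 73.0999984741211
pad [ 0.5951 -0.1359  0.008 ] 48.349998474121094
pad [ 0.6515 -0.1559  0.008 ] 68.1500015258789
pad [ 0.5957 -0.1948  0.008 ] 69.80000305175781
```

View pics/p.png

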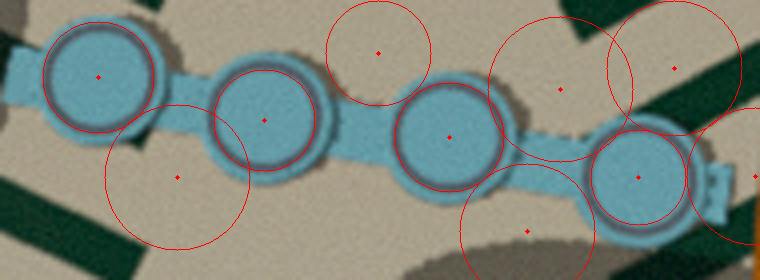

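arm_command(
  commands=[-0.264,-0.205,0.08,0,0,64.2,1,-0.264,-0.205,0.08,0,0,64.2,1,-0.264,-0.205,0.08,0,0,64.2,1,-0.264,-0.205,0.08,0,0,64.2,1,-0.264,-0.205,0.08,0,0,64.2,1,-0.264,-0.205,0.08,0,0,64.2,1,-0.264,-0.205,0.08,0,0,64.2,1,-0.264,-0.205,0.08,0,0,64.2,1],
  force=30,
)

```text
t: 1.0
eef_pos: [0.4447, 0.3003, 0.1502]
tool_rot: [0.001, 0.713, 0.702, -0.002]
contact_force: [-0.3, 0.9, 0.4]
gripper_width: 1.003
grasp_force: 0.0
```

```bash
python3 - <<'E'
from h import *
o=get_obs(); print(o['t'],o['eef_pos'],o['tool_rot'])
c=read_camera('wrist'); print(c['pose'].round(3),c['camera_matrix'][0,0],proj(c,(.4416,.3074,.04)))
cv2.imwrite('pics/w1.png',c['img'][:,:,::-1])
E
```

```text
1.0 [0.4447295  0.30034805 0.15021371] [ 0.00139984  0.7125672   0.70160022 -0.00177724]
[[ 1.    -0.017 -0.004  0.445]
 [-0.017 -0.964 -0.265  0.367]
 [ 0.     0.265 -0.964  0.292]
 [ 0.     0.     0.     1.   ]] 312.93197790376837 [np.float64(275.23694372442446), np.float64(204.69334581097607)]
```

View pics/w1.png

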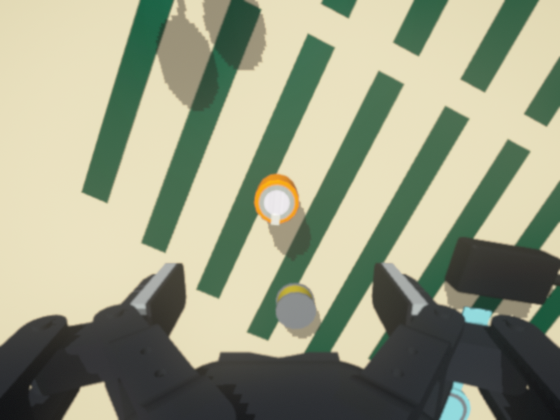

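arm_command(
  commands=[0,0,0.05,0,0,0,1,0,0,0.09,0,0,0,1,0,0,0.12,0,0,0,1,0,0,0.14,0,0,0,1,0,0,0.146,0,0,0,1,0,0,0.146,0,0,0,1,0,0,0.146,0,0,0,1],
)

```text
t: 1.75
eef_pos: [0.4429, 0.3089, 0.0063]
tool_rot: [-0.0, 0.707, 0.707, 0.001]
contact_force: [0.5, 0.3, 0.3]
gripper_width: 1.001
grasp_force: 0.0
```

arm_command(
  commands=[-0.0005,-0.001,0.001,0,0,0,0.6,-0.0005,-0.001,0.001,0,0,0,0.3,-0.0005,-0.001,0.001,0,0,0,0.2,-0.0005,-0.001,0.001,0,0,0,0.2,-0.0005,-0.001,0.001,0,0,0,0.2,-0.0005,-0.001,0.001,0,0,0,0.2,-0.0005,-0.001,0.001,0,0,0,0.2,-0.0005,-0.001,0.001,0,0,0,0.2],
  force=30,
)

```text
t: 2.55
eef_pos: [0.4417, 0.3079, 0.005]
tool_rot: [-0.0, 0.707, 0.707, 0.0]
contact_force: [-1.3, -0.7, 6.2]
gripper_width: 0.44
grasp_force: 29.6
```

arm_command(
  commands=[0,0,-0.02,0,0,0,0.2,0,0,-0.06,0,0,0,0.2,-0.02,0.01,-0.1,0,0,0,0.2,-0.065,0.025,-0.125,0,0,0,0.2,-0.11,0.042,-0.125,0,0,0,0.2,-0.155,0.058,-0.125,0,0,0,0.2,-0.2,0.075,-0.125,0,0,0,0.2,-0.245,0.09,-0.125,0,0,0,0.2],
)

```text
t: 3.35
eef_pos: [0.5317, 0.0606, 0.1296]
tool_rot: [0.0, 0.707, 0.707, 0.0]
contact_force: [0.9, -0.6, -1.2]
gripper_width: 0.435
grasp_force: 30.3
```

arm_command(
  commands=[-0.045,0.017,0,0,0,0,0.2,-0.09,0.034,0,0,0,0,0.2,-0.135,0.051,0,0,0,0,0.2,-0.175,0.068,0,0,0,0,0.2,-0.183,0.068,0,0,0,0,0.2,-0.183,0.068,0,0,0,0,0.2],
)

```text
t: 3.95
eef_pos: [0.5986, -0.123, 0.1291]
tool_rot: [0.0, 0.709, 0.705, -0.001]
contact_force: [0.2, 0.9, -0.7]
gripper_width: 0.433
grasp_force: 30.4
```

```bash
python3 - <<'E'
from h import *
o=get_obs(); print(o['t'],o['eef_pos'],o['gripper_width'])
c=read_camera('wrist')
im=c['img'].copy()
for p in [(.6487,.1346),(.6266,.0498),(.6163,-.0417),(.5951,-.1359)]:
    u=proj(c,(*p,.008)); print(np.round(u,1))
    if max(map(abs,u))<600: cv2.circle(im,(round(u[0]),round(u[1])),2,(255,0,0),-1)
cv2.imwrite('pics/w2.png',im[:,:,::-1])
E
```

```text
3.95 [ 0.59863253 -0.12299242  0.12910019] 0.43335130678429623
[ 352.1 -165.6]
[316.1 -20.2]
[300.6 111.5]
[275.2 224.4]
```

View pics/w2.png

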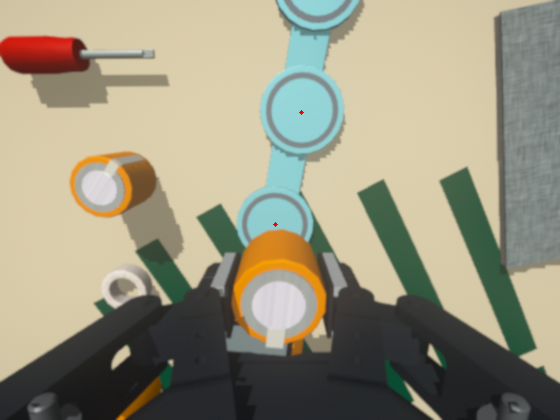

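The marked centres sit on the rings: pad r/C is at about (302,110) against a predicted (301,112). The held housing is straight at (279,290). I'll move it over that pad.

arm_command(
  commands=[0.04,0.009,0,0,0,0,0.2,0.079,0.017,0.03,0,0,0,0.2,0.079,0.017,0.07,0,0,0,0.2,0.079,0.017,0.1,0,0,0,0.2,0.079,0.017,0.105,0,0,0,0.2,0.079,0.017,0.105,0,0,0,0.2,0.079,0.017,0.105,0,0,0,0.2],
)

```text
t: 4.7
eef_pos: [0.6172, -0.0411, 0.0259]
tool_rot: [0.001, 0.707, 0.707, 0.001]
contact_force: [-0.2, -0.3, -0.2]
gripper_width: 0.437
grasp_force: 30.4
```

arm_command(
  commands=[0,0,0.005,0,0,0,0.2,0,0,0.009,0,0,0,0.2,0,0,0.011,0,0,0,0.2,0,0,0.012,0,0,0,0.2,0,0,0.0125,0,0,0,0.2,0,0,0.0125,0,0,0,0.2],
)

```text
t: 5.3
eef_pos: [0.6163, -0.0416, 0.013]
tool_rot: [-0.0, 0.707, 0.707, 0.0]
contact_force: [-3.5, 1.5, 10.9]
gripper_width: 0.436
grasp_force: 31.6
```

Contact reads 11 N. I'll release slowly and then rise.

arm_command(
  commands=[0,0,-0.0005,0,0,0,0.45,0,0,-0.0005,0,0,0,0.5,0,0,-0.0005,0,0,0,0.6,0,0,-0.0005,0,0,0,0.8,0,0,-0.0005,0,0,0,1,0,0,-0.03,0,0,0,1,0,0,-0.08,0,0,0,1,0,0,-0.12,0,0,0,1],
)

```text
t: 6.1
eef_pos: [0.6163, -0.0418, 0.1335]
tool_rot: [0.0, 0.707, 0.707, -0.0]
contact_force: [0.5, -0.5, -0.2]
gripper_width: 0.997
grasp_force: 0.0
```

arm_command(
  commands=[-0.018,-0.045,0,0,0,0,1,-0.036,-0.09,0,0,0,0,1,-0.052,-0.135,0,0,0,0,1,-0.055,-0.148,0,0,0,0,1,-0.055,-0.148,0,0,0,0,1,-0.055,-0.148,0,0,0,0,1],
)

```text
t: 6.7
eef_pos: [0.4695, -0.0961, 0.1322]
tool_rot: [0.001, 0.707, 0.707, 0.001]
contact_force: [-0.3, -0.4, 0.1]
gripper_width: 1.0
grasp_force: 0.0
```

```bash
cat > look.py <<'E'
from h import *
import sys
o=get_obs(); print(o['t'],o['eef_pos'],o['gripper_width'])
n=sys.argv[1]; p=eval(sys.argv[2])
c=read_camera('wrist'); im=c['img'].copy()
u=proj(c,p); print(np.round(u,1)); e=proj(c,np.array(p)+[.005,0,0]); f=proj(c,np.array(p)+[0,.005,0]); print('px per 5mm',np.round(e[0]-u[0],1),np.round(f[1]-u[1],1))
cv2.circle(im,(round(u[0]),round(u[1])),1,(255,0,0),-1)
x,y=int(u[0]),int(u[1]); im=im[max(y-60,0):y+60,max(x-80,0):x+80]; print('crop origin',max(x-80,0),max(y-60,0))
cv2.imwrite(f'pics/{n}.png',cv2.resize(im,None,fx=4,fy=4,interpolation=cv2.INTER_CUBIC)[:,:,::-1])
E
python3 look.py w3 "(.4688,-.096,.05)"
```

```text
6.7 [ 0.46949499 -0.09607457  0.13220344] 0.9997596412346804
[278.  222.9]
px per 5mm 6.7 -6.5
crop origin 198 162
```

View pics/w3.png

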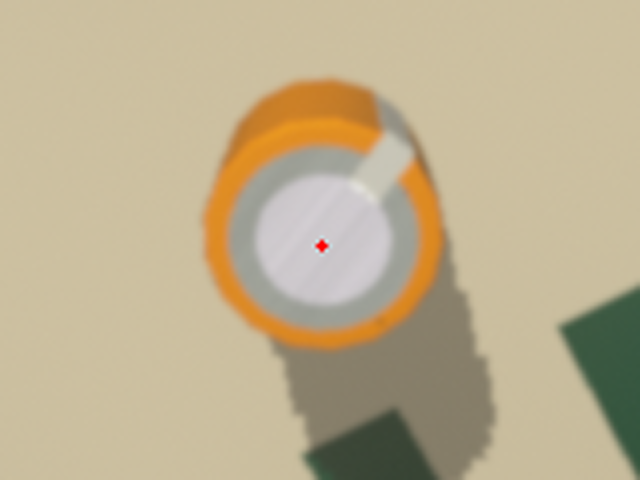

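arm_command(
  commands=[0.0005,0,0.05,0,0,0,1,0.0005,0,0.09,0,0,0,1,0.0005,0,0.115,0,0,0,1,0.0005,0,0.125,0,0,0,1,0.0005,0,0.127,0,0,0,0.9,0.0005,0,0.127,0,0,0,0.6,0.0005,0,0.127,0,0,0,0.4,0.0005,0,0.127,0,0,0,0.3],
  force=35,
)

```text
t: 7.55
eef_pos: [0.4695, -0.096, 0.0061]
tool_rot: [0.001, 0.707, 0.707, 0.001]
contact_force: [-0.5, -0.8, 4.5]
gripper_width: 0.537
grasp_force: 35.5
```

arm_command(
  commands=[0,0,0,0,0,0,0.3,0,0,0,0,0,0,0.3,0,0,0,0,0,0,0.3,0,0,0,0,0,0,0.3],
)

```text
t: 7.95
eef_pos: [0.4695, -0.096, 0.0061]
tool_rot: [0.001, 0.707, 0.707, 0.001]
contact_force: [-0.2, 0.8, 7.3]
gripper_width: 0.533
grasp_force: 35.8
```

arm_command(
  commands=[0,0,-0.02,0,0,0,0.3,0,0,-0.06,0,0,0,0.3,0.02,0.02,-0.1,0,0,0,0.3,0.052,0.055,-0.11,0,0,0,0.3,0.084,0.09,-0.11,0,0,0,0.3,0.116,0.125,-0.11,0,0,0,0.3,0.143,0.153,-0.11,0,0,0,0.3,0.146,0.1575,-0.11,0,0,0,0.3],
)

```text
t: 8.75
eef_pos: [0.6288, 0.0561, 0.1152]
tool_rot: [0.0, 0.705, 0.709, 0.002]
contact_force: [0.1, 0.6, -1.9]
gripper_width: 0.534
grasp_force: 36.4
```

arm_command(
  commands=[0,0,0.04,0,0,0,0.3,0,0,0.075,0,0,0,0.3,0,0,0.09,0,0,0,0.3,0,0,0.09,0,0,0,0.3,0,0,0.09,0,0,0,0.3],
)

```text
t: 9.25
eef_pos: [0.6264, 0.0495, 0.0259]
tool_rot: [0.0, 0.708, 0.707, 0.0]
contact_force: [0.4, -0.7, -1.2]
gripper_width: 0.525
grasp_force: 36.3
```

arm_command(
  commands=[0.0005,0.0005,0.005,0,0,0,0.3,0.0005,0.0005,0.009,0,0,0,0.3,0.0005,0.0005,0.0105,0,0,0,0.3,0.0005,0.0005,0.0115,0,0,0,0.3,0.0005,0.0005,0.0115,0,0,0,0.3],
)

```text
t: 9.75
eef_pos: [0.6264, 0.0506, 0.0142]
tool_rot: [-0.0, 0.707, 0.707, 0.0]
contact_force: [-1.1, -0.3, 5.5]
gripper_width: 0.53
grasp_force: 36.9
```

arm_command(
  commands=[0,0,0,0,0,0,0.53,0,0,0,0,0,0,0.58,0,0,0,0,0,0,0.7,0,0,0,0,0,0,0.9,0,0,0,0,0,0,1,0,0,-0.03,0,0,0,1,0,0,-0.08,0,0,0,1,0,0,-0.12,0,0,0,1],
)

```text
t: 10.55
eef_pos: [0.6264, 0.0502, 0.1351]
tool_rot: [0.0, 0.707, 0.707, -0.0]
contact_force: [0.8, 0.9, -0.5]
gripper_width: 1.002
grasp_force: 0.0
```

arm_command(
  commands=[0.013,-0.045,0,0,0,0,1,0.025,-0.09,0,0,0,0,1,0.038,-0.135,0,0,0,0,1,0.045,-0.163,0,0,0,0,1,0.045,-0.163,0,0,0,0,1,0.045,-0.163,0,0,0,0,1],
)

```text
t: 11.15
eef_pos: [0.4635, 0.0959, 0.1337]
tool_rot: [0.0, 0.707, 0.707, 0.001]
contact_force: [0.5, 0.5, -0.2]
gripper_width: 1.004
grasp_force: 0.0
```

```bash
python3 look.py w4 "(.4629,.0952,.03)"
```

```text
11.15 [0.46349992 0.09586494 0.13369359] 1.0035848456107679
[278.2 216.4]
px per 5mm 6.1 -6.0
crop origin 198 156
```

View pics/w4.png

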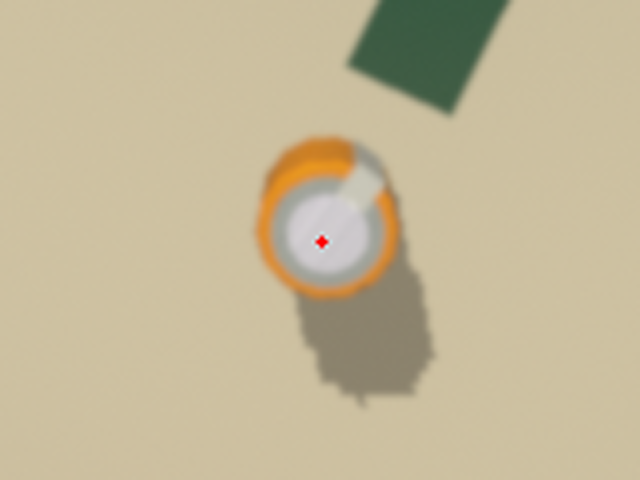

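arm_command(
  commands=[0,0,0.05,0,0,0,1,0,0,0.09,0,0,0,1,0,0,0.118,0,0,0,1,0,0,0.128,0,0,0,0.9,0,0,0.129,0,0,0,0.7,0,0,0.129,0,0,0,0.5,0,0,0.129,0,0,0,0.2,0,0,0.129,0,0,0,0.1],
  force=25,
)

```text
t: 12.0
eef_pos: [0.4646, 0.0958, 0.0057]
tool_rot: [0.001, 0.707, 0.707, 0.001]
contact_force: [-0.0, -0.0, 4.6]
gripper_width: 0.345
grasp_force: 24.6
```

arm_command(
  commands=[0,0,0,0,0,0,0.1,0,0,0,0,0,0,0.1,0,0,0,0,0,0,0.1,0,0,0,0,0,0,0.1,0,0,0,0,0,0,0.1],
)

```text
t: 12.5
eef_pos: [0.4646, 0.0958, 0.0057]
tool_rot: [0.001, 0.707, 0.707, 0.001]
contact_force: [-0.4, -1.0, 7.7]
gripper_width: 0.339
grasp_force: 24.7
```

arm_command(
  commands=[0,0,-0.02,0,0,0,0.1,0,0,-0.06,0,0,0,0.1,-0.02,0.012,-0.1,0,0,0,0.1,-0.06,0.035,-0.11,0,0,0,0.1,-0.1,0.058,-0.11,0,0,0,0.1,-0.14,0.08,-0.11,0,0,0,0.1,-0.18,0.103,-0.11,0,0,0,0.1,-0.215,0.123,-0.11,0,0,0,0.1],
)

```text
t: 13.3
eef_pos: [0.5872, -0.1217, 0.1153]
tool_rot: [0.001, 0.707, 0.707, 0.001]
contact_force: [0.8, 0.1, 0.2]
gripper_width: 0.341
grasp_force: 24.9
```

arm_command(
  commands=[-0.016,0.008,0.01,0,0,0,0.1,-0.016,0.008,0.05,0,0,0,0.1,-0.016,0.008,0.08,0,0,0,0.1,-0.016,0.008,0.09,0,0,0,0.1,-0.016,0.008,0.09,0,0,0,0.1,-0.016,0.008,0.09,0,0,0,0.1],
)

```text
t: 13.9
eef_pos: [0.5951, -0.1356, 0.0257]
tool_rot: [0.001, 0.707, 0.707, 0.001]
contact_force: [0.9, 0.0, 1.0]
gripper_width: 0.341
grasp_force: 24.9
```

arm_command(
  commands=[0.0005,0.0005,0.005,0,0,0,0.1,0.0005,0.0005,0.009,0,0,0,0.1,0.0005,0.0005,0.011,0,0,0,0.1,0.0005,0.0005,0.0118,0,0,0,0.1,0.0005,0.0005,0.0118,0,0,0,0.1],
)

```text
t: 14.4
eef_pos: [0.595, -0.1349, 0.0137]
tool_rot: [-0.0, 0.707, 0.707, 0.0]
contact_force: [-3.2, 0.5, 10.2]
gripper_width: 0.341
grasp_force: 25.9
```

arm_command(
  commands=[0,0,0,0,0,0,0.35,0,0,0,0,0,0,0.4,0,0,0,0,0,0,0.55,0,0,0,0,0,0,0.8,0,0,0,0,0,0,1,0,0,-0.03,0,0,0,1,0,0,-0.08,0,0,0,1,0,0,-0.12,0,0,0,1],
)

```text
t: 15.2
eef_pos: [0.5947, -0.1353, 0.1342]
tool_rot: [0.0, 0.707, 0.707, -0.0]
contact_force: [0.0, 0.4, -0.1]
gripper_width: 1.004
grasp_force: 0.0
```

arm_command(
  commands=[-0.035,-0.03,0,0,0,0,1,-0.07,-0.06,0,0,0,0,1,-0.105,-0.09,0,0,0,0,1,-0.14,-0.12,0,0,0,0,1,-0.17,-0.145,0,0,0,0,1,-0.179,-0.15,0,0,0,0,1,-0.179,-0.15,0,0,0,0,1,-0.179,-0.15,0,0,0,0,1],
)

```text
t: 16.0
eef_pos: [0.4456, -0.313, 0.1324]
tool_rot: [-0.0, 0.707, 0.707, 0.0]
contact_force: [0.7, -0.4, -0.2]
gripper_width: 1.003
grasp_force: 0.0
```

```bash
python3 look.py w5 "(.4445,-.3149,.06)"
```

```text
16.0 [ 0.44558439 -0.31298851  0.13239796] 1.0031733859503669
[277.6 229.5]
px per 5mm 7.0 -6.7
crop origin 197 169
```

View pics/w5.png

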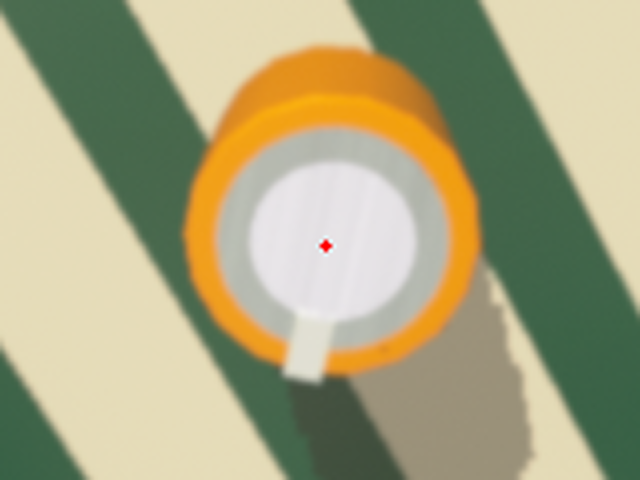

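arm_command(
  commands=[-0.001,0,0.045,0,0,0,1,-0.001,0,0.085,0,0,0,1,-0.001,0,0.11,0,0,0,1,-0.001,0,0.12,0,0,0,1,-0.001,0,0.122,0,0,0,0.9,-0.001,0,0.122,0,0,0,0.7,-0.001,0,0.122,0,0,0,0.5,-0.001,0,0.122,0,0,0,0.4],
  force=40,
)

```text
t: 16.85
eef_pos: [0.4458, -0.3154, 0.012]
tool_rot: [0.001, 0.707, 0.707, 0.001]
contact_force: [0.3, 1.2, 4.9]
gripper_width: 0.625
grasp_force: 42.2
```

arm_command(
  commands=[0,0,0,0,0,0,0.4,0,0,0,0,0,0,0.4,0,0,0,0,0,0,0.4,0,0,0,0,0,0,0.4],
)

```text
t: 17.25
eef_pos: [0.4458, -0.3154, 0.012]
tool_rot: [0.001, 0.707, 0.707, 0.001]
contact_force: [-0.6, 1.1, 8.5]
gripper_width: 0.624
grasp_force: 42.5
```

arm_command(
  commands=[0,0,-0.02,0,0,0,0.4,0,0,-0.06,0,0,0,0.4,0.02,0.009,-0.1,0,0,0,0.4,0.06,0.027,-0.12,0,0,0,0.4,0.1,0.045,-0.12,0,0,0,0.4,0.14,0.063,-0.12,0,0,0,0.4,0.18,0.081,-0.12,0,0,0,0.4,0.22,0.1,-0.12,0,0,0,0.4],
)

```text
t: 18.05
eef_pos: [0.545, -0.0933, 0.1311]
tool_rot: [0.0, 0.707, 0.707, 0.0]
contact_force: [0.2, -0.5, -0.6]
gripper_width: 0.624
grasp_force: 42.6
```

arm_command(
  commands=[0.04,0.018,0,0,0,0,0.4,0.08,0.036,0,0,0,0,0.4,0.12,0.054,0,0,0,0,0.4,0.16,0.072,0,0,0,0,0.4,0.2,0.09,0,0,0,0,0.4,0.229,0.103,0,0,0,0,0.4,0.229,0.103,0,0,0,0,0.4,0.229,0.103,0.03,0,0,0,0.4],
)

```text
t: 18.85
eef_pos: [0.651, 0.1356, 0.1041]
tool_rot: [0.002, 0.707, 0.708, 0.004]
contact_force: [0.9, -0.3, -1.7]
gripper_width: 0.625
grasp_force: 42.6
```

arm_command(
  commands=[0,0,0.03,0,0,0,0.4,0,0,0.06,0,0,0,0.4,0,0,0.07,0,0,0,0.4,0,0,0.07,0,0,0,0.4,0,0,0.07,0,0,0,0.4],
)

```text
t: 19.35
eef_pos: [0.6487, 0.1336, 0.0318]
tool_rot: [0.001, 0.707, 0.707, 0.001]
contact_force: [-0.1, -0.5, -1.3]
gripper_width: 0.623
grasp_force: 42.6
```

Now .0318, so I need .020.

arm_command(
  commands=[0.0005,0.0005,0.005,0,0,0,0.4,0.0005,0.0005,0.009,0,0,0,0.4,0.0005,0.0005,0.011,0,0,0,0.4,0.0005,0.0005,0.0118,0,0,0,0.4,0.0005,0.0005,0.0118,0,0,0,0.4],
)

```text
t: 19.85
eef_pos: [0.6485, 0.1347, 0.02]
tool_rot: [-0.0, 0.707, 0.707, 0.0]
contact_force: [-3.7, 0.8, 7.2]
gripper_width: 0.621
grasp_force: 43.6
```

arm_command(
  commands=[0,0,0,0,0,0,0.63,0,0,0,0,0,0,0.68,0,0,0,0,0,0,0.8,0,0,0,0,0,0,1,0,0,0,0,0,0,1,0,0,-0.03,0,0,0,1,0,0,-0.08,0,0,0,1,0,0,-0.12,0,0,0,1],
)

```text
t: 20.65
eef_pos: [0.6485, 0.1342, 0.1405]
tool_rot: [0.0, 0.707, 0.707, 0.0]
contact_force: [0.7, 0.8, 0.1]
gripper_width: 1.002
grasp_force: 0.0
```

arm_command(
  commands=[0.02,-0.04,-0.02,0,0,0,1,0.04,-0.08,-0.02,0,0,0,1,0.06,-0.12,-0.02,0,0,0,1,0.08,-0.16,-0.02,0,0,0,1,0.11,-0.2,-0.02,0,0,0,1,0.14,-0.2,-0.02,0,0,0,1,0.14,-0.2,-0.02,0,0,0,1],
)

```text
t: 21.35
eef_pos: [0.4467, 0.2796, 0.159]
tool_rot: [-0.001, 0.705, 0.71, 0.001]
contact_force: [0.8, 0.1, 0.0]
gripper_width: 1.005
grasp_force: 0.0
```

```bash
python3 - <<'E'
from h import *
c=read_camera('top'); im=c['img'].copy()
for p,h in [((.649,.1346),.068),((.6266,.05),.058),((.6163,-.0417),.048),((.5951,-.1359),.038)]:
    for z,col in [(h,(255,0,0))]:
        u=proj(c,(*p,z)); im[round(u[1]),round(u[0])]=col
cv2.imwrite('pics/e1.png',cv2.resize(im[120:220,150:340+100],None,fx=2.7,fy=2.7,interpolation=cv2.INTER_CUBIC)[:,:,::-1])
c=read_camera('scene'); cv2.imwrite('pics/e2.png',cv2.resize(c['img'][130:370,130:400],None,fx=2.4,fy=2.4)[:,:,::-1])
E
```

```text
(no output)
```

View pics/e1.png

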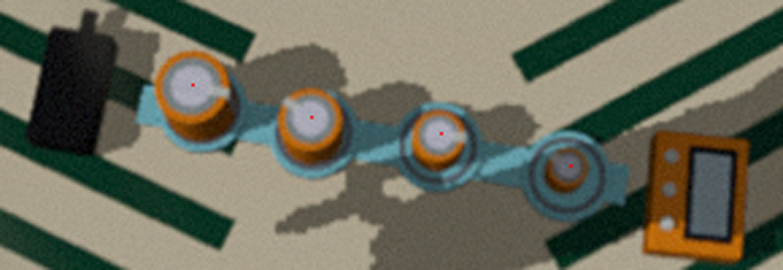

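View pics/e2.png

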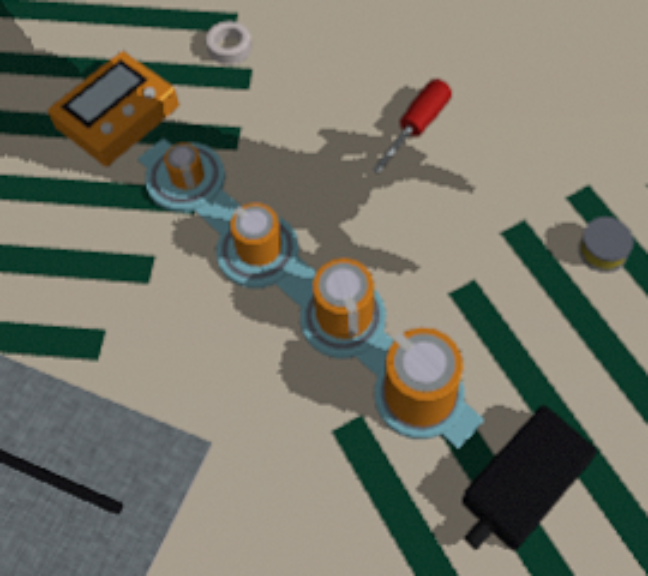

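All four housings stand upright in the right order. In the top crop their discs are at about (193,85), (311,118), (440,133) and (568,166), on the marked pad centres, and the gripper is clear.

```bash
python3 -c "
from station import *
print(hand_in())"
```

```text
the job is handed in; nothing more can be done
None
```

The job is handed in: the four housings stand upright, disc up, on their pads, smallest by the logger to largest by the power adapter, each within about 1–2 mm of centre in the final images, at about 21 s on the robot clock.

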